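# Slide the plywood spacer along the fence into its corner

### The job

Without lifting it, push the short rectangular plywood spacer with your fingertips flat against the long face of the aluminium fence. Then slide it along the fence, keeping it against that face all the way, until it sits square in the corner pocket, touching both the fence and the end stop. Leave it there and do not disturb anything else on the bench.

Things in the scene. Friction and masses are not known exactly. Their poses are not given: they have to be found in the camera images.
- spacer: The work: loose rectangular plywood block, 36 mm (its x) by 60 mm (its y) by 18 mm high, 40 to 85 g, flat on the bench on the robot's side of the fence. Origin at the centre of its underside, z up. At the start its long side is within 30 degrees of parallel to the rail, its centre 54 to 85 mm from the rail face and 180 to 230 mm from the stop face.
- fence: Aluminium corner fence fixed to the bench. Frame: z up, origin at bench level on the rail's working face (x = 0, facing the robot), x into the rail, y along it towards the stop. Rail: x 0 to 25, y -200 to +140 mm, 25 mm high. End stop: x -60 to +25, y +120 (working face) to +140 mm, 25 mm high. Two feet 11 mm high stand behind the rail out to x +55 mm.
- corner (a point): Inside corner of the pocket at bench level, where rail face and stop face meet: x 0, y +120 mm in the fence's frame; same axes as the fence. The seated spacer has its long side on the rail, its centre 18 mm in -x and 30 mm in -y from here.
- lip (a point): Middle of the pocket's low keeper lip, on its top: a bar parallel to the rail, 12 mm high, at x -40 to -52, y +80 to +120 mm in the fence's frame, with a lead-in flaring outward from y +80 to +60 mm (out to x -60 mm). The pocket is 40 mm wide, open towards -y; the seated spacer's rear 20 mm stands out past the straight lip, between rail and lead-in.
- puck: Bystander: loose round plywood disc, 40 mm across, 18 mm high, in front of the fence, some 13 to 15 cm from the rail face. Origin at the centre of its underside.
- long_spacer: Bystander: a loose plywood block like the spacer but twice as long, 36 by 120 by 18 mm, on the robot's right, past the fence's open end. Origin at the centre of its underside.
- tape: Bystander: loose roll of paper tape lying flat, 90 mm across, 24 mm high, behind the rail. Origin at the centre of its underside.
- glue: Bystander: loose white bottle, 44 mm across, 110 mm high, standing beyond the stop end of the fence. Origin at the centre of its underside.
- tin: Bystander: loose steel tin, 100 mm across, 105 mm high, on the robot's left. Origin at the centre of its underside.
- driver: Bystander: loose screwdriver lying on the robot's left, before the fence, about 200 mm long, 26 mm high. Origin on its underside near its middle.
Not all that is in view belongs to the job. Leave any pink, red or yellow look-alike of the spacer alone.

How it is judged:
By the outcome, as a careful person would: the job done as asked, in the order asked, and still so for the second after the job is handed in, with the robot touching nothing.
It also fails if it takes over 48 s, if anything falls off the work surface, if the arm or the gripper's body presses on something with over 40 N, if the wrist force passes 120 N, or if a joint passes its speed limit or range.

### The arm

A 7-joint arm with a two-finger parallel gripper is mounted at the origin on the work surface. World frame = base frame: x ahead of the robot, y to its left, z up, the work surface at z = 0. Lengths are in m, angles in degrees, forces in N, time in s.
With the tool pointing down it reaches from about 0.4 to 0.9 m from the base axis. Payload 5.5 kg.
Tool frame: the origin (TCP) lies at the very end of the fingers, on their centre line; the grasp point (between the pads) lies 19 mm behind it; z points along the fingers, y is the direction in which the jaws open and shut (so a half turn about z gives the same grasp; the last joint's range is limited). The gripper opens to 92 mm and grips with 3 to 60 N. Pads are 19 mm wide; open, the fingers measure 130 mm over their backs; the gripper's body (75 mm by 190 mm) begins 47 mm behind the grasp point.
Start: joints at [88.018, 28.699, -24.465, 88.831, 12.651, 65.22, -12.049], TCP at [0.191, -0.621, 0.227] pointing down, gripper open.
Joint ranges: [-164.97, 164.97], [-17.58, 116.51], [-87.97, 89.64], [11.32, 138.91], [-80.73, 260.73], [10.89, 115.49], [-147.41, 147.41]. Speed limits (degrees/s): [147.25, 147.25, 180, 180, 180, 180, 180].

### API

Orientations are given as [roll, pitch, yaw] about the fixed x, y, z axes, in that order (R = Rz(yaw) Ry(pitch) Rx(roll)).
In Python, from workcell import env gives the robot as it stands.
- The arm moves only by the tool jog_arm, never from a script. Its argument "series" is a list of rows, each an object of numbers: "fingers": the finger opening in cm, from 0 to 9.18; "dx", "dy", "dz": the shift along the tool's x, y, z in cm; "ax", "ay", "az": the turn, a rotation vector about the tool's x, y, z in rad. In form: [{"fingers": .., "dx": .., "dy": .., "dz": .., "ax": .., "ay": .., "az": ..}, ...]. A call has 1 to 5 rows; each row is the pose to reach, as a shift and turn from the pose measured when the call began, along the tool's axes at that moment; what a row does not reach only later rows make up. A row lasts 1/12 s, in which the tool goes at most 41.7 mm and 7.16 degrees, less where a joint would pass 70% of its speed; a pose out of reach is approached as far as the arm can. A call with a gripper value outside its range is refused whole. The fingers move at their own pace and stop on an object; the grip force is fixed at half the most. Time passes only in rows, so rows that repeat a pose let the fingers close. It gives the time, the measured TCP pose, the force and the opening at its end, in the units of the state.
- env.sense(): the state, without advancing time (a new reading comes with each control period).
- env.read_camera(name): name is "scene" or "top" or "wrist"; returns a dict with "pixels" (400x640x3 uint8, blue, green, red), "z_map" (400x640 float32, m along the optical axis (not along the pixel's ray), 0 where there is no reading), "fx", "fy", "cx", "cy" (pixels), "k1" (the pictures are not rectified: a ray, as slopes to the right and down, at radius r is drawn at 1 + k1 r^2 times it, then the intrinsics apply), "extrinsics" (4x4, takes a point from world to camera coordinates); the wrist camera has in their place "T_tool_cam" (4x4, takes a point from camera to tool coordinates, whose origin is the TCP and whose axes are the flange's). Camera axes: x right, y up, looking along -z (the intrinsics and any distortion apply to the point x, -y, -z); pixel columns grow to the right and rows downward; lengths in m; the calibration is good to about 2 mm. A picture is of the moment at which its call begins: read the wrist's pose just before it.
- env.job_done(): hands the job in, once; it reports no verdict.
The state is a dict: "t": time; "joint_pos": joint angles; "qd": joint speeds; "effort": joint torques, N m; "tool_pos": TCP position; "eef_rot": TCP orientation; "contact_force": force on the tool from outside, world axes, zero at the start; "wrist_torque": the same for the moment, N m; "opening": opening from 0.0 (shut) to 1.0 (fully open).
Only numpy, scipy, OpenCV 4.12 (cv2) and the standard library are available. Lean on these libraries where they do the work, as an engineer would, in place of code of your own. Each camera call takes 0.05 s, during which the arm holds its last target. There are 200 camera calls.

## Working session

There is one attempt and no reset: what is moved stays moved. The work goes in short steps, Python scripts to look and compute and a tool call to move; the robot and the scene stay as the last step left them, time stands still between calls to the robot, and variables do not carry over. Pictures are saved under pics/ and viewed, about 8 in all and at most 12, crops included, and the job is handed in when it is done.

Besides the shell and the picture viewer there is one more tool, called after "Call:" by a JSON object that holds its "api" and its "payload", one argument or row to a line. jog_arm: Moves the arm, as the interface text tells. Its arguments: {"type":"object","properties":{"series":{"type":"array"}},"required":["series"]}

```bash
mkdir -p pics; ls; cat > h.py <<'E'
import numpy as np, cv2
from scipy.spatial.transform import Rotation as R
from workcell import env
def cam(name):
    s=env.sense(); d=env.read_camera(name)
    if 'extrinsics' in d: T=np.array(d['extrinsics'])
    else:
        W=np.eye(4); W[:3,:3]=R.from_euler('xyz',s['eef_rot'],degrees=True).as_matrix(); W[:3,3]=s['tool_pos']
        T=np.linalg.inv(W@np.array(d['T_tool_cam']))
    d['T']=T; return d
def rays(d,uv):
    uv=np.asarray(uv,float).reshape(-1,2)
    K=np.array([[d['fx'],0,d['cx']],[0,d['fy'],d['cy']],[0,0,1]])
    p=cv2.undistortPoints(uv.reshape(-1,1,2),K,np.array([d['k1'],0,0,0,0.])).reshape(-1,2)
    C=np.linalg.inv(d['T']); return C[:3,3], np.c_[p[:,0],-p[:,1],-np.ones(len(p))]@C[:3,:3].T
def onplane(d,uv,z):
    o,r=rays(d,uv); return o+r*((z-o[2])/r[:,2])[:,None]
def proj(d,P):
    P=np.atleast_2d(P); c=P@d['T'][:3,:3].T+d['T'][:3,3]
    x=c[:,0]/-c[:,2]; y=-c[:,1]/-c[:,2]; f=1+d['k1']*(x*x+y*y)
    return np.c_[d['fx']*x*f+d['cx'],d['fy']*y*f+d['cy']]
E
python3 - <<'E'
from h import *
print(env.sense())
for n in ('scene','top'):
    d=cam(n); cv2.imwrite(f'pics/{n}0.png',d['pixels']); np.save(f'{n}0.npy',d,allow_pickle=True)
    print(n,np.linalg.inv(d['T']).round(3).tolist(),d['fx'],d['k1'])
E
```

```text
pics
{'t': 0.0, 'joint_pos': array([ 88.01825318,  28.75216445, -24.45392108,  88.89064297,
        12.65179512,  65.22110096, -12.04954431]), 'qd': array([ 0.04680232, -0.15735764,  0.08311039, -0.03679408,  0.05065089,
        0.14565816,  0.0252873 ]), 'effort': array([-5.44679970e-04, -5.66599739e+01, -5.81589818e+00, -2.79117197e+01,
       -6.84576714e-02,  3.09843966e-02,  1.86929988e-04]), 'tool_pos': array([ 0.1904658 , -0.62073818,  0.22570327]), 'eef_rot': array([-1.79889806e+02, -2.68419782e-03,  1.70656035e+01]), 'contact_force': array([-0.63015946,  0.49540104,  0.32264638]), 'wrist_torque': array([ 0.02741572,  0.01227307, -0.00682978]), 'opening': 1.0023059065965547}
scene [[-0.004, -0.828, 0.56, 1.143], [1.0, -0.001, 0.005, 0.07], [-0.003, 0.56, 0.828, 0.898], [0.0, 0.0, 0.0, 1.0]] 374.3582697933291 -0.0813648003933566
top [[-0.013, 0.987, -0.161, 0.412], [-1.0, -0.013, 0.003, 0.066], [0.0, 0.161, 0.987, 1.013], [0.0, 0.0, 0.0, 1.0]] 397.88616348590153 -0.019717842561768922
```

View pics/top0.png

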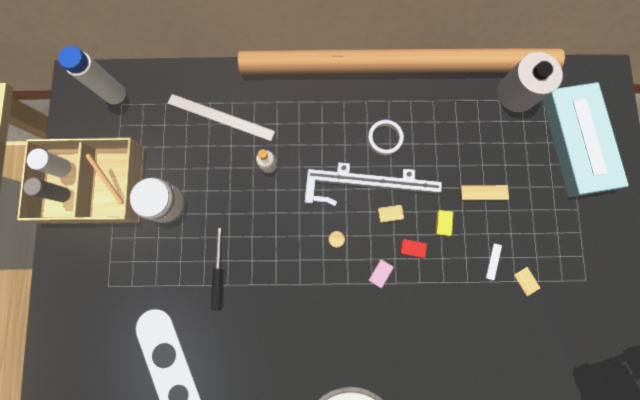

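View pics/scene0.png

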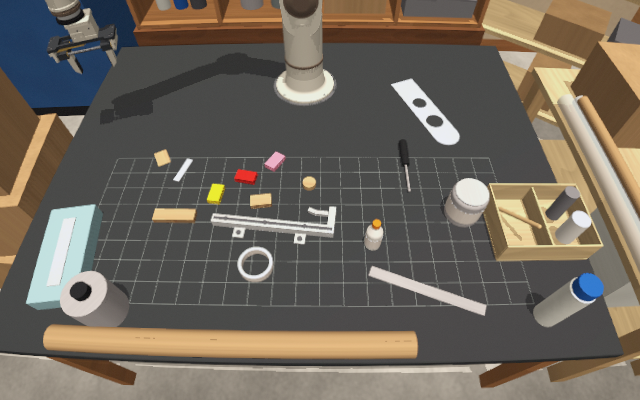

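Top view: spacer at about (391,214). The rail runs (308,174) to (440,187), with the stop at the left (309,190) and the lip at (322,200). The puck is at (337,240), red at (414,248), yellow at (445,222). The scene view agrees.

```bash
python3 - <<'E'
from h import *
for n,roi in (('top',(295,155,160,110)),('scene',(200,170,150,80))):
    d=np.load(f'{n}0.npy',allow_pickle=True).item()
    im=d['pixels']; hsv=cv2.cvtColor(im,cv2.COLOR_BGR2HSV)
    wood=cv2.inRange(hsv,(8,60,120),(24,200,255))
    cs,_=cv2.findContours(wood,0,1)
    for c in cs:
        if 80<cv2.contourArea(c)<1500:
            (u,v),_,_=cv2.minAreaRect(c)
            P=onplane(d,c.reshape(-1,2),.018)[:,:2]
            r=cv2.minAreaRect((P*1000).astype(np.float32)); print(n,'wood',(int(u),int(v)),[np.round(q,1) for q in r])
    x,y,w,h=roi
    crop=im[y:y+h,x:x+w]; cv2.imwrite(f'pics/{n}_crop.png',cv2.resize(crop,None,fx=5,fy=5,interpolation=cv2.INTER_CUBIC)[:600])
E
```

```text
top wood (526, 281) [array([ 360.5, -441.4]), array([61.5, 42.8]), np.float64(28.3)]
top wood (336, 239) [array([470.4,  27.3]), array([40. , 39.7]), np.float64(89.2)]
top wood (390, 213) [array([ 533.7, -111.3]), array([38.6, 62.6]), np.float64(7.4)]
top wood (484, 192) [array([ 584.5, -353.8]), array([122.2,  36.3]), np.float64(89.3)]
scene wood (596, 368) [array([1006.5,  706.3]), array([ 15.2, 247.4]), np.float64(11.0)]
scene wood (623, 321) [array([900.7, 828.5]), array([76.3, 92.9]), np.float64(0.2)]
scene wood (173, 214) [array([ 589.2, -351.5]), array([ 43.5, 122. ]), np.float64(0.2)]
scene wood (560, 225) [array([623.3, 735. ]), array([ 84.9, 120.7]), np.float64(89.3)]
scene wood (260, 200) [array([ 540.2, -108.8]), array([49. , 60.5]), np.float64(6.4)]
scene wood (308, 182) [array([476.6,  26.7]), array([48.2, 38.4]), np.float64(0.8)]
scene wood (161, 157) [array([ 376.5, -438.8]), array([64.6, 42.5]), np.float64(27.7)]
scene wood (539, 112) [array([134.4, 831.2]), array([ 95.7, 199.1]), np.float64(89.9)]
```

View pics/top_crop.png

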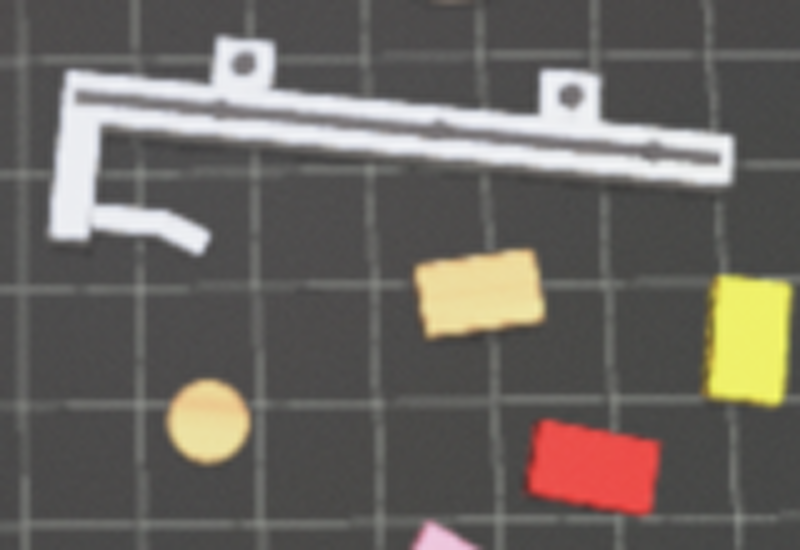

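```bash
python3 - <<'E'
from h import *
d=np.load('top0.npy',allow_pickle=True).item()
X=np.array([[66,71],[735,135],[732,186],[103,124],[100,150],[92,205],[50,240],[90,240]],float)
uv=(X+.5)/5-.5+[295,155]
P=onplane(d,uv,.025)*1000; print(P.round(1).tolist())
L=onplane(d,(np.array([[165,213],[92,206],[210,236],[165,235]])+.5)/5-.5+[295,155],.012)*1000;print('lip',L.round(1).tolist())
# subpixel edge fit of the rail's lower edge
g=cv2.cvtColor(d['pixels'],cv2.COLOR_BGR2GRAY).astype(float)
pts=[]
for u in range(322,437):
    c=155+(124+(186-124)*(((u-295)*5-103)/629))/5
    vs=np.arange(int(c)-3,int(c)+6); col=g[vs,u]
    i=np.argmin(np.diff(col)); 
    k=[j for j in range(len(col)-1) if col[j]>140>=col[j+1]]
    if k: j=k[-1]; pts.append([u,vs[j]+(col[j]-140)/(col[j]-col[j+1])])
Q=onplane(d,pts,.025)*1000
a=cv2.fitLine(Q[:,:2].astype(np.float32),cv2.DIST_HUBER,0,.01,.01).ravel()
if a[1]<0:a[:2]*=-1
print('face',a, 'yaw',np.degrees(np.arctan2(-a[0],a[1])))
for n in('top','scene'):
    e=np.load(n+'0.npy',allow_pickle=True).item()
    W=e['pixels']
zm=d['z_map']; print('bench z chk', [ (onplane(d,[[400,260]],0)@d['T'][:3,:3].T+d['T'][:3,3])[0,2], zm[260,400]])
E
```

```text
[[649.0, 96.0, 25.0], [611.4, -243.1, 25.0], [585.2, -240.0, 25.0], [621.2, 77.5, 25.0], [607.8, 79.1, 25.0], [579.6, 83.4, 25.0], [562.0, 104.7, 25.0], [561.8, 84.6, 25.0]]
lip [[577.2, 46.5, 12.0], [581.3, 83.7, 12.0], [565.0, 23.8, 12.0], [565.8, 46.7, 12.0]]
face [ 1.1159404e-01  9.9375385e-01  6.0010199e+02 -9.8746094e+01] yaw -6.4072137
bench z chk [np.float64(-1.000702234668434), np.float32(1.000217)]
```

Measured estimates: rail face yaw is −6.4° and the corner is near (0.620, 0.078). The spacer centre is (0.534, −0.111), 65 mm from the rail and 197 mm from the stop, turned about 14° from the rail. These fit the given ranges, so I'm moving over.

Call:
{"api": "jog_arm", "payload": {
  "series": [
    {"fingers": 2,"dx": 44,"dy": -40,"dz": 0,"az": 0.41},
    {"fingers": 2,"dx": 44,"dy": -40,"dz": 0,"az": 0.41},
    {"fingers": 2,"dx": 44,"dy": -40,"dz": 0,"az": 0.41},
    {"fingers": 2,"dx": 44,"dy": -40,"dz": 0,"az": 0.41},
    {"fingers": 2,"dx": 44,"dy": -40,"dz": 0,"az": 0.41}
  ]
}}

```text
validation failed for argument at $.se...
```

Call:
{"api": "jog_arm", "payload": {
  "series": [
    {"fingers": 2,"dx": 44,"dy": -40,"dz": 0,"ax": 0,"ay": 0,"az": 0.41},
    {"fingers": 2,"dx": 44,"dy": -40,"dz": 0,"ax": 0,"ay": 0,"az": 0.41},
    {"fingers": 2,"dx": 44,"dy": -40,"dz": 0,"ax": 0,"ay": 0,"az": 0.41},
    {"fingers": 2,"dx": 44,"dy": -40,"dz": 0,"ax": 0,"ay": 0,"az": 0.41},
    {"fingers": 2,"dx": 44,"dy": -40,"dz": 0,"ax": 0,"ay": 0,"az": 0.41}
  ]
}}

```text
t: 0.52
tool_pos: [0.2973, -0.44, 0.2263]
eef_rot: [-179.9, 0.1, -6.6]
contact_force: [0.9, 0.4, 0.0]
opening: 0.689
```

Call:
{"api": "jog_arm", "payload": {
  "series": [
    {"fingers": 2,"dx": 15.7,"dy": -35.3,"dz": 0,"ax": 0,"ay": 0,"az": 0},
    {"fingers": 2,"dx": 15.7,"dy": -35.3,"dz": 0,"ax": 0,"ay": 0,"az": 0},
    {"fingers": 2,"dx": 15.7,"dy": -35.3,"dz": 0,"ax": 0,"ay": 0,"az": 0},
    {"fingers": 2,"dx": 15.7,"dy": -35.3,"dz": 0,"ax": 0,"ay": 0,"az": 0},
    {"fingers": 2,"dx": 15.7,"dy": -35.3,"dz": 0,"ax": 0,"ay": 0,"az": 0}
  ]
}}

```text
t: 0.93
tool_pos: [0.4028, -0.2605, 0.2267]
eef_rot: [-179.9, 0.1, -6.6]
contact_force: [1.6, -1.0, -0.4]
opening: 0.326
```

Call:
{"api": "jog_arm", "payload": {
  "series": [
    {"fingers": 2,"dx": 7.4,"dy": -16.3,"dz": 10,"ax": 0,"ay": 0,"az": 0},
    {"fingers": 2,"dx": 7.4,"dy": -16.3,"dz": 10,"ax": 0,"ay": 0,"az": 0},
    {"fingers": 2,"dx": 7.4,"dy": -16.3,"dz": 10,"ax": 0,"ay": 0,"az": 0},
    {"fingers": 2,"dx": 7.4,"dy": -16.3,"dz": 10,"ax": 0,"ay": 0,"az": 0},
    {"fingers": 2,"dx": 7.4,"dy": -16.3,"dz": 10,"ax": 0,"ay": 0,"az": 0}
  ]
}}

```text
t: 1.35
tool_pos: [0.4952, -0.1052, 0.1257]
eef_rot: [-179.9, 0.1, -6.6]
contact_force: [0.0, -0.8, -0.3]
opening: 0.22
```

```bash
python3 - <<'E'
from h import *
d=cam('wrist'); s=env.sense(); print(s['t'],s['tool_pos'],s['eef_rot'],s['opening'],s['joint_pos'].round())
np.save('w1.npy',d,allow_pickle=True); cv2.imwrite('pics/w1.png',d['pixels']); print(d['T_tool_cam'])
E
```

```text
1.4 [ 0.49696894 -0.09624973  0.12309003] [-1.79513985e+02  1.52380117e-01 -6.08355340e+00] 0.21873533810694692 [  37.   24.  -35.  114.   18.   47. -104.]
[[ 7.55481358e-04  9.69729095e-01  2.44182126e-01  6.55786090e-02]
 [ 9.99998715e-01 -3.87267330e-04 -1.55595332e-03  1.45578801e-03]
 [-1.41428944e-03  2.44182987e-01 -9.69728141e-01 -1.58232339e-01]
 [ 0.00000000e+00  0.00000000e+00  0.00000000e+00  1.00000000e+00]]
```

View pics/w1.png

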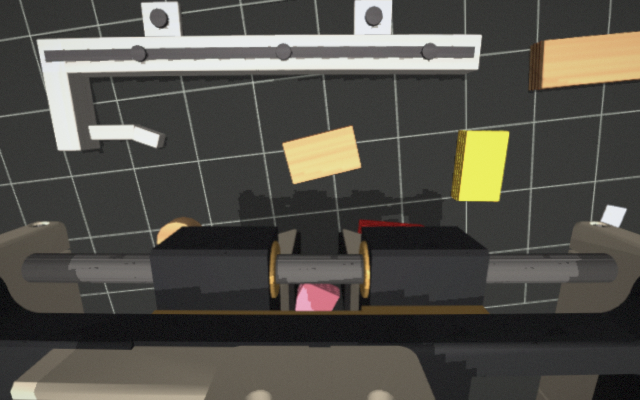

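Wrist view: spacer at (321,154), turned about 14° from the rail. The rail's lower edge runs (88,72) to (478,69), the stop's inner edge is near (75,140), the lip is at (110,130), and red is partly visible at (390,225). Next I'll measure from here.

```bash
cat >> h.py <<'E'
def wood(d,lo=300):
    hsv=cv2.cvtColor(d['pixels'],cv2.COLOR_BGR2HSV)
    cs,_=cv2.findContours(cv2.inRange(hsv,(8,60,120),(24,200,255)),0,1)
    return [c for c in cs if cv2.contourArea(c)>lo]
FY=np.array([.1116,.9938]);FX=np.array([.9938,-.1116])
def fen(P,C): q=np.atleast_2d(P)[:,:2]-C; return np.c_[q@FX,q@FY]
E
python3 - <<'E'
from h import *
d=np.load('w1.npy',allow_pickle=True).item()
for c in wood(d):
    r=cv2.minAreaRect((onplane(d,c.reshape(-1,2),.018)[:,:2]*1000).astype(np.float32)); print([np.round(q,1) for q in r])
P=onplane(d,[[90,71],[478,68.5],[480,36],[40,40],[75,140],[58,150],[68,75]],.025)*1000; print(P.round(1).tolist())
g=cv2.cvtColor(d['pixels'],cv2.COLOR_BGR2GRAY).astype(float)
pts=[]
for u in range(100,470,4):
    col=g[58:84,u]; k=[j for j in range(len(col)-1) if col[j]>120>=col[j+1]]
    if k: j=k[0]; pts.append([u,58+j+(col[j]-120)/(col[j]-col[j+1])])
Q=onplane(d,pts,.025)*1000
a=cv2.fitLine(Q[:,:2].astype(np.float32),cv2.DIST_HUBER,0,.01,.01).ravel(); a[:2]*=np.sign(a[1])
print(a,'yaw',np.degrees(np.arctan2(-a[0],a[1])),'top line x at same y',600.1+.1123*(a[3]+98.7))
s=env.sense(); print(s['tool_pos'],s['eef_rot'],fen(s['tool_pos']*1000,[620,77.7]))
E
```

```text
[array([ 534. , -113.3]), array([36.4, 60.4]), np.float64(7.2)]
[array([ 585.3, -335.8]), array([81. , 36.4]), np.float64(89.4)]
[[620.2, 58.2, 25.0], [587.1, -240.8, 25.0], [610.1, -242.3, 25.0], [647.0, 91.0, 25.0], [570.3, 85.7, 25.0], [564.1, 102.5, 25.0], [619.6, 76.5, 25.0]]
[ 1.09773174e-01  9.93956685e-01  6.02606262e+02 -9.17013168e+01] yaw -6.3022404 top line x at same y 600.8859
[ 0.49696894 -0.09624973  0.12309003] [-1.79513985e+02  1.52380117e-01 -6.08355340e+00] [[-102.85548115 -186.60150703]]
```

Call:
{"api": "jog_arm", "payload": {
  "series": [
    {"fingers": 2,"dx": -0.2,"dy": 1.2,"dz": 4,"ax": 0,"ay": 0,"az": 0.004},
    {"fingers": 2,"dx": -0.2,"dy": 1.2,"dz": 8,"ax": 0,"ay": 0,"az": 0.004},
    {"fingers": 2,"dx": -0.2,"dy": 1.2,"dz": 8,"ax": 0,"ay": 0,"az": 0.004},
    {"fingers": 2,"dx": -0.2,"dy": 1.2,"dz": 8,"ax": 0,"ay": 0,"az": 0.004}
  ]
}}

```text
t: 1.73
tool_pos: [0.4906, -0.1064, 0.041]
eef_rot: [-179.4, 0.6, -6.3]
contact_force: [0.5, -0.5, 1.3]
opening: 0.218
```

```bash
python3 - <<'E'
from h import *
d=cam('top'); s=env.sense(); print(s['t'],s['tool_pos'],s['eef_rot'],s['opening'],fen(s['tool_pos']*1000,[621,77]),s['contact_force'])
E
```

```text
1.7833 [ 0.49317462 -0.10702676  0.04331309] [-179.48007461    0.24872534   -6.30082864] 0.218851512037416 [[-106.49547851 -197.15110179]] [0.33287789 0.07441801 1.34171396]
```

Call:
{"api": "jog_arm", "payload": {
  "series": [
    {"fingers": 2,"dx": 0,"dy": 0.1,"dz": 2,"ax": 0,"ay": 0,"az": 0},
    {"fingers": 2,"dx": 0,"dy": 0.1,"dz": 3.6,"ax": 0,"ay": 0,"az": 0},
    {"fingers": 2,"dx": 0,"dy": 0.1,"dz": 3.6,"ax": 0,"ay": 0,"az": 0},
    {"fingers": 2,"dx": 0,"dy": 0.1,"dz": 3.6,"ax": 0,"ay": 0,"az": 0}
  ]
}}

```text
t: 2.12
tool_pos: [0.4944, -0.1084, 0.0097]
eef_rot: [-179.5, 0.1, -6.3]
contact_force: [-0.9, 0.4, 1.3]
opening: 0.213
```

```bash
python3 - <<'E'
from h import *
d=cam('wrist'); s=env.sense(); print(s['t'],s['tool_pos'],s['eef_rot'],s['opening'],fen(s['tool_pos']*1000,[621,77]),s['contact_force'])
cv2.imwrite('pics/w2.png',d['pixels'])
E
```

```text
2.1667 [ 0.49481329 -0.10834068  0.00995302] [-1.79531959e+02  2.42909526e-02 -6.32656880e+00] 0.21421689026446125 [[-104.72033137 -198.27400932]] [ 0.2464867  -0.48415175  0.38701865]
```

View pics/w2.png

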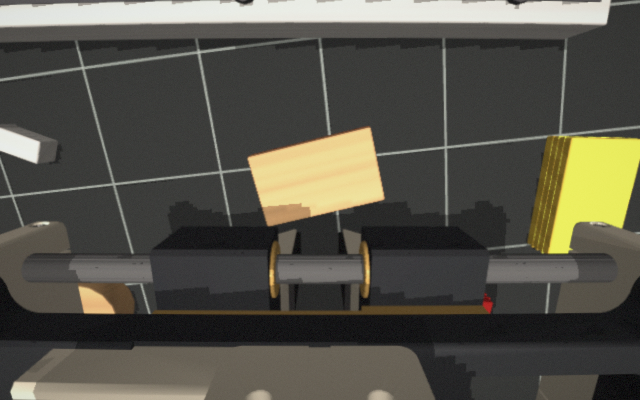

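Spacer at (315,177) lies ahead of both fingertips at (285,240) and (350,240). The path is clear: puck (105,300) and red (488,300) are behind. I'll widen the fingers a little, lower, and push.

Call:
{"api": "jog_arm", "payload": {
  "series": [
    {"fingers": 3.4,"dx": 0,"dy": 0,"dz": 0.4,"ax": 0,"ay": 0,"az": 0},
    {"fingers": 3.4,"dx": 0.5,"dy": 0,"dz": 0.4,"ax": 0,"ay": 0,"az": 0},
    {"fingers": 3.4,"dx": 1.2,"dy": 0,"dz": 0.4,"ax": 0,"ay": 0,"az": 0},
    {"fingers": 3.4,"dx": 1.9,"dy": 0,"dz": 0.4,"ax": 0,"ay": 0,"az": 0},
    {"fingers": 3.4,"dx": 2.6,"dy": 0,"dz": 0.4,"ax": 0,"ay": 0,"az": 0}
  ]
}}

```text
t: 2.58
tool_pos: [0.5217, -0.1114, 0.0063]
eef_rot: [-179.5, -0.0, -6.3]
contact_force: [-1.7, -0.1, 0.7]
opening: 0.372
```

```bash
cat >> h.py <<'E'
def st(C=[621,77]):
    s=env.sense(); print(round(s['t'],2),'pos',s['tool_pos'].round(4),'rot',s['eef_rot'].round(2),'open',round(s['opening'],3),'fence',fen(s['tool_pos']*1000,C).round(1),'F fx,fy,z',fen(s['contact_force'],[0,0]).round(1),s['contact_force'][2].round(1))
def sp(d):
    for c in wood(d):
        P=onplane(d,c.reshape(-1,2),.018)[:,:2]*1000
        r=cv2.minAreaRect(P.astype(np.float32)); print('wood',fen(r[0],[621,77]).round(1),np.round(r[1],1),'ang-fence',round((r[2]+6.4+45)%90-45,1))
E
python3 - <<'E'
from h import *
d=cam('wrist'); st(); sp(d)
E
```

```text
2.63 pos [ 0.5236 -0.1115  0.0064] rot [-1.7951e+02 -1.3000e-01 -6.3400e+00] open 0.369 fence [[ -75.8 -198.2]] F fx,fy,z [[ 1.6 -1.3]] -0.0
wood [[ -48.1 -199.8]] [60.  36.1] ang-fence 0.1
```

The spacer has squared up to the fingers (0.1° from the fence), with about 30 mm to go.

Call:
{"api": "jog_arm", "payload": {
  "series": [
    {"fingers": 3.4,"dx": 0.6,"dy": 0,"dz": 0,"ax": 0,"ay": 0,"az": 0},
    {"fingers": 3.4,"dx": 1.2,"dy": 0,"dz": 0,"ax": 0,"ay": 0,"az": 0},
    {"fingers": 3.4,"dx": 1.8,"dy": 0,"dz": 0,"ax": 0,"ay": 0,"az": 0},
    {"fingers": 3.4,"dx": 2.3,"dy": 0,"dz": 0,"ax": 0,"ay": 0,"az": 0},
    {"fingers": 3.4,"dx": 2.6,"dy": 0,"dz": 0,"ax": 0,"ay": 0,"az": 0}
  ]
}}

```text
t: 3.05
tool_pos: [0.5503, -0.1143, 0.0064]
eef_rot: [-179.5, -0.1, -6.3]
contact_force: [-1.2, 0.3, 1.1]
opening: 0.372
```

```bash
python3 - <<'E'
from h import *
st()
E
```

```text
3.05 pos [ 0.5503 -0.1143  0.0064] rot [-1.795e+02 -1.500e-01 -6.330e+00] open 0.372 fence [[ -48.9 -198. ]] F fx,fy,z [[-1.2  0.2]] 1.1
```

Now I'll creep in small steps until the force rises.

Call:
{"api": "jog_arm", "payload": {
  "series": [
    {"fingers": 3.4,"dx": 0.1,"dy": 0,"dz": 0,"ax": 0,"ay": 0,"az": 0},
    {"fingers": 3.4,"dx": 0.2,"dy": 0,"dz": 0,"ax": 0,"ay": 0,"az": 0},
    {"fingers": 3.4,"dx": 0.25,"dy": 0,"dz": 0,"ax": 0,"ay": 0,"az": 0},
    {"fingers": 3.4,"dx": 0.3,"dy": 0,"dz": 0,"ax": 0,"ay": 0,"az": 0}
  ]
}}

```text
t: 3.38
tool_pos: [0.5529, -0.1146, 0.0063]
eef_rot: [-179.5, -0.1, -6.3]
contact_force: [-1.5, 0.0, 0.8]
opening: 0.369
```

Call:
{"api": "jog_arm", "payload": {
  "series": [
    {"fingers": 3.4,"dx": 0.1,"dy": 0,"dz": 0,"ax": 0,"ay": 0,"az": 0},
    {"fingers": 3.4,"dx": 0.1,"dy": 0,"dz": 0,"ax": 0,"ay": 0,"az": 0}
  ]
}}

```text
t: 3.55
tool_pos: [0.553, -0.1146, 0.0062]
eef_rot: [-179.5, -0.0, -6.3]
contact_force: [-3.0, 0.7, 1.9]
opening: 0.372
```

Call:
{"api": "jog_arm", "payload": {
  "series": [
    {"fingers": 3.4,"dx": 0.1,"dy": 0,"dz": 0,"ax": 0,"ay": 0,"az": 0},
    {"fingers": 3.4,"dx": 0.1,"dy": 0,"dz": 0,"ax": 0,"ay": 0,"az": 0}
  ]
}}

```text
t: 3.72
tool_pos: [0.5529, -0.1146, 0.006]
eef_rot: [-179.5, 0.1, -6.3]
contact_force: [-5.2, 1.2, 3.2]
opening: 0.37
```

```bash
python3 - <<'E'
from h import *
d=cam('wrist');st(); sp(d)
E
```

```text
3.77 pos [ 0.553  -0.1146  0.006 ] rot [-1.7953e+02  9.0000e-02 -6.3300e+00] open 0.372 fence [[ -46.2 -198. ]] F fx,fy,z [[-4.8  0.6]] 4.1
wood [[ -17.3 -199.5]] [60.  34.6] ang-fence 0.2
```

Contact with the rail is made (5 N, TCP stalled, spacer 0.2° from the fence). I'll back off, lift, and turn 90° to get a wide flat pusher behind the short face.

Call:
{"api": "jog_arm", "payload": {
  "series": [
    {"fingers": 3.4,"dx": -1.2,"dy": 0,"dz": 0,"ax": 0,"ay": 0,"az": 0},
    {"fingers": 3.4,"dx": -2,"dy": 0,"dz": -1,"ax": 0,"ay": 0,"az": 0},
    {"fingers": 1,"dx": -2,"dy": 0,"dz": -4,"ax": 0,"ay": 0,"az": 0},
    {"fingers": 0,"dx": -2,"dy": 1,"dz": -7,"ax": 0,"ay": 0,"az": 0},
    {"fingers": 0,"dx": -2,"dy": 2,"dz": -7,"ax": 0,"ay": 0,"az": 0.1}
  ]
}}

```text
t: 4.18
tool_pos: [0.5361, -0.1329, 0.0812]
eef_rot: [-179.5, -0.5, -11.9]
contact_force: [2.0, 0.0, 0.0]
opening: 0.204
```

Call:
{"api": "jog_arm", "payload": {
  "series": [
    {"fingers": 0,"dx": 0,"dy": 2,"dz": 0,"ax": 0,"ay": 0,"az": 0.5},
    {"fingers": 0,"dx": 0,"dy": 3,"dz": 0,"ax": 0,"ay": 0,"az": 0.5},
    {"fingers": 0,"dx": 0,"dy": 3,"dz": 0,"ax": 0,"ay": 0,"az": 0.5},
    {"fingers": 0,"dx": 0,"dy": 3,"dz": 0,"ax": 0,"ay": 0,"az": 0.5},
    {"fingers": 0,"dx": 0,"dy": 3,"dz": 0,"ax": 0,"ay": 0,"az": 0.5}
  ]
}}

```text
t: 4.6
tool_pos: [0.5311, -0.1629, 0.0815]
eef_rot: [-179.3, -0.3, -40.8]
contact_force: [0.7, 0.3, -0.3]
opening: 0.004
```

Call:
{"api": "jog_arm", "payload": {
  "series": [
    {"fingers": 0,"dx": 0,"dy": 0,"dz": 0,"ax": 0,"ay": 0,"az": 0.6},
    {"fingers": 0,"dx": 0,"dy": 0,"dz": 0,"ax": 0,"ay": 0,"az": 0.6},
    {"fingers": 0,"dx": 0,"dy": 0,"dz": 0,"ax": 0,"ay": 0,"az": 0.6},
    {"fingers": 0,"dx": 0,"dy": 0,"dz": 0,"ax": 0,"ay": 0,"az": 0.6},
    {"fingers": 0,"dx": 0,"dy": 0,"dz": 0,"ax": 0,"ay": 0,"az": 0.6}
  ]
}}

```text
t: 5.02
tool_pos: [0.5316, -0.1634, 0.0814]
eef_rot: [-179.1, 0.2, -75.1]
contact_force: [-0.9, 0.4, -1.9]
opening: 0.008
```

```bash
python3 - <<'E'
from h import *
st(); print(env.sense()['joint_pos'].round())
E
```

```text
5.02 pos [ 0.5316 -0.1634  0.0814] rot [-1.791e+02  1.700e-01 -7.506e+01] open 0.008 fence [[ -62.  -248.9]] F fx,fy,z [[-0.9  0.3]] -1.9
[  11.   28.    5.  110.   -4.   41. -147.]
```

Joint 7 is at its −147° limit, so I'll turn the other way to yaw +83.6°. That also puts the wrist camera on the spacer's side.

Call:
{"api": "jog_arm", "payload": {
  "series": [
    {"fingers": 0,"dx": 0,"dy": 0,"dz": 0,"ax": 0,"ay": 0,"az": -0.6},
    {"fingers": 0,"dx": 0,"dy": 0,"dz": 0,"ax": 0,"ay": 0,"az": -0.6},
    {"fingers": 0,"dx": 0,"dy": 0,"dz": 0,"ax": 0,"ay": 0,"az": -0.6},
    {"fingers": 0,"dx": 0,"dy": 0,"dz": 0,"ax": 0,"ay": 0,"az": -0.6},
    {"fingers": 0,"dx": 0,"dy": 0,"dz": 0,"ax": 0,"ay": 0,"az": -0.6}
  ]
}}

```text
t: 5.43
tool_pos: [0.5326, -0.1628, 0.0815]
eef_rot: [-179.1, -0.5, -40.0]
contact_force: [0.1, 0.3, -0.9]
opening: 0.005
```

Call:
{"api": "jog_arm", "payload": {
  "series": [
    {"fingers": 0,"dx": 0,"dy": 0,"dz": 0,"ax": 0,"ay": 0,"az": -0.6},
    {"fingers": 0,"dx": 0,"dy": 0,"dz": 0,"ax": 0,"ay": 0,"az": -0.6},
    {"fingers": 0,"dx": 0,"dy": 0,"dz": 0,"ax": 0,"ay": 0,"az": -0.6},
    {"fingers": 0,"dx": 0,"dy": 0,"dz": 0,"ax": 0,"ay": 0,"az": -0.6},
    {"fingers": 0,"dx": 0,"dy": 0,"dz": 0,"ax": 0,"ay": 0,"az": -0.6}
  ]
}}

```text
t: 5.85
tool_pos: [0.5336, -0.1626, 0.0817]
eef_rot: [-179.6, -1.0, -4.9]
contact_force: [0.2, -0.7, 0.2]
opening: 0.002
```

Call:
{"api": "jog_arm", "payload": {
  "series": [
    {"fingers": 0,"dx": 0,"dy": 0,"dz": 0,"ax": 0,"ay": 0,"az": -0.6},
    {"fingers": 0,"dx": 0,"dy": 0,"dz": 0,"ax": 0,"ay": 0,"az": -0.6},
    {"fingers": 0,"dx": 0,"dy": 0,"dz": 0,"ax": 0,"ay": 0,"az": -0.6},
    {"fingers": 0,"dx": 0,"dy": 0,"dz": 0,"ax": 0,"ay": 0,"az": -0.6},
    {"fingers": 0,"dx": 0,"dy": 0,"dz": 0,"ax": 0,"ay": 0,"az": -0.6}
  ]
}}

```text
t: 6.27
tool_pos: [0.5346, -0.1625, 0.082]
eef_rot: [179.7, -1.1, 30.1]
contact_force: [0.7, 0.5, 0.7]
opening: 0.004
```

Call:
{"api": "jog_arm", "payload": {
  "series": [
    {"fingers": 0,"dx": 0,"dy": 0,"dz": 0,"ax": 0,"ay": 0,"az": -0.6},
    {"fingers": 0,"dx": 0,"dy": 0,"dz": 0,"ax": 0,"ay": 0,"az": -0.6},
    {"fingers": 0,"dx": 0,"dy": 0,"dz": 0,"ax": 0,"ay": 0,"az": -0.6},
    {"fingers": 0,"dx": 0,"dy": 0,"dz": 0,"ax": 0,"ay": 0,"az": -0.6},
    {"fingers": 0,"dx": 0,"dy": 0,"dz": 0,"ax": 0,"ay": 0,"az": -0.6}
  ]
}}

```text
t: 6.68
tool_pos: [0.5356, -0.1625, 0.0822]
eef_rot: [179.0, -0.8, 65.1]
contact_force: [0.2, -0.1, -0.1]
opening: 0.004
```

```bash
python3 - <<'E'
from h import *
st(); print(env.sense()['joint_pos'].round())
E
```

```text
6.68 pos [ 0.5356 -0.1625  0.0822] rot [179.04  -0.79  65.11] open 0.004 fence [[ -58.2 -247.5]] F fx,fy,z [[ 0.2 -0. ]] -0.1
[ 38.  31. -29. 109.  20.  44. -28.]
```

```bash
cat >> h.py <<'E'
def plan(fx,fy,z,yaw,C=np.array([621,77])):
    s=env.sense(); W=R.from_euler('xyz',s['eef_rot'],degrees=True)
    p=np.r_[C+fx*FX+fy*FY,z]/1000
    sh=W.inv().apply(p-s['tool_pos'])*100; rv=(W.inv()*R.from_euler('xyz',[180,0,yaw],degrees=True)).as_rotvec()
    print('d cm',sh.round(2),'a rad',rv.round(4))
E
python3 - <<'E'
from h import *
plan(-22.5,-249,50,83.6)
E
```

```text
d cm [0.95 3.38 3.29] a rad [ 0.0188 -0.0111 -0.3228]
```

Call:
{"api": "jog_arm", "payload": {
  "series": [
    {"fingers": 0,"dx": 0.95,"dy": 3.4,"dz": 0,"ax": 0.019,"ay": -0.011,"az": -0.323},
    {"fingers": 0,"dx": 0.95,"dy": 3.4,"dz": 0,"ax": 0.019,"ay": -0.011,"az": -0.323},
    {"fingers": 0,"dx": 0.95,"dy": 3.4,"dz": 3.3,"ax": 0.019,"ay": -0.011,"az": -0.323},
    {"fingers": 0,"dx": 0.95,"dy": 3.4,"dz": 3.3,"ax": 0.019,"ay": -0.011,"az": -0.323},
    {"fingers": 0,"dx": 0.95,"dy": 3.4,"dz": 3.3,"ax": 0.019,"ay": -0.011,"az": -0.323}
  ]
}}

```text
t: 7.1
tool_pos: [0.5697, -0.1673, 0.0483]
eef_rot: [-179.8, -0.1, 83.6]
contact_force: [-0.5, -0.8, 0.5]
opening: 0.007
```

```bash
python3 - <<'E'
from h import *
d=cam('wrist'); st(); sp(d); plan(-22.5,-249,7,83.6)
cv2.imwrite('pics/w3.png',d['pixels'])
E
```

```text
7.15 pos [ 0.5707 -0.1676  0.0497] rot [-1.7993e+02 -6.0000e-02  8.3600e+01] open 0.004 fence [[ -22.7 -248.7]] F fx,fy,z [[0.3 0.3]] -0.1
wood [[ -17.1 -199.5]] [59.2 36.3] ang-fence 0.1
d cm [-0.04  0.02  4.27] a rad [-0.0013 -0.001   0.    ]
```

View pics/w3.png

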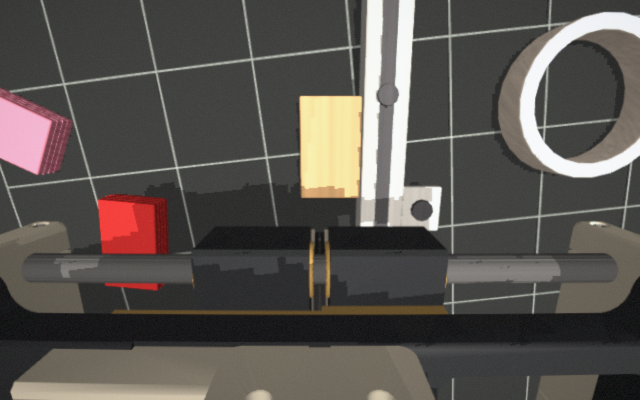

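The spacer at (330,147) lies flush against the rail (edge at x≈361 px), and the space behind it is clear. I'll descend behind it.

Call:
{"api": "jog_arm", "payload": {
  "series": [
    {"fingers": 0,"dx": -0.05,"dy": 0,"dz": 1.5,"ax": 0,"ay": 0,"az": 0},
    {"fingers": 0,"dx": -0.05,"dy": 0,"dz": 3,"ax": 0,"ay": 0,"az": 0},
    {"fingers": 0,"dx": -0.05,"dy": 0,"dz": 4.3,"ax": 0,"ay": 0,"az": 0},
    {"fingers": 0,"dx": -0.05,"dy": 0,"dz": 4.3,"ax": 0,"ay": 0,"az": 0},
    {"fingers": 0,"dx": -0.05,"dy": 0,"dz": 4.3,"ax": 0,"ay": 0,"az": 0}
  ]
}}

```text
t: 7.57
tool_pos: [0.5695, -0.1677, 0.0055]
eef_rot: [-179.8, -0.1, 83.6]
contact_force: [-0.5, 0.1, 0.7]
opening: 0.007
```

```bash
python3 - <<'E'
from h import *
st(); plan(-22.5,-249,7,83.6)
E
```

```text
7.57 pos [ 0.5695 -0.1677  0.0055] rot [-1.7979e+02 -7.0000e-02  8.3610e+01] open 0.007 fence [[ -23.9 -249. ]] F fx,fy,z [[-0.5  0. ]] 0.7
d cm [-0.01  0.14 -0.15] a rad [-0.0037 -0.0013  0.0002]
```

Call:
{"api": "jog_arm", "payload": {
  "series": [
    {"fingers": 0,"dx": 0.6,"dy": 0,"dz": -0.1,"ax": 0,"ay": 0,"az": 0},
    {"fingers": 0,"dx": 1.0,"dy": 0,"dz": -0.1,"ax": 0,"ay": 0,"az": 0},
    {"fingers": 0,"dx": 1.5,"dy": 0.05,"dz": -0.1,"ax": 0,"ay": 0,"az": 0},
    {"fingers": 0,"dx": 2.1,"dy": 0.1,"dz": -0.1,"ax": 0,"ay": 0,"az": 0},
    {"fingers": 0,"dx": 2.7,"dy": 0.12,"dz": -0.1,"ax": 0,"ay": 0,"az": 0}
  ]
}}

```text
t: 7.98
tool_pos: [0.5739, -0.1406, 0.0069]
eef_rot: [-179.8, -0.0, 83.6]
contact_force: [-0.7, 0.4, 0.6]
opening: 0.004
```

```bash
python3 - <<'E'
from h import *
d=cam('wrist'); st(); sp(d); plan(-22.5,-180,7,83.6)
E
```

```text
8.03 pos [ 0.5743 -0.1385  0.007 ] rot [-1.7983e+02 -1.3000e-01  8.3720e+01] open 0.008 fence [[ -22.4 -219.4]] F fx,fy,z [[0.  0.6]] -0.0
wood [[ -17.2 -182.2]] [60.  36.1] ang-fence 0.1
d cm [ 3.94 -0.    0.01] a rad [-0.003  -0.0023  0.0021]
```

Still flush (fx unchanged at −17.2, 0.1°). Continuing.

Call:
{"api": "jog_arm", "payload": {
  "series": [
    {"fingers": 0,"dx": 0.8,"dy": 0.01,"dz": 0,"ax": 0,"ay": 0,"az": 0},
    {"fingers": 0,"dx": 1.6,"dy": 0.02,"dz": 0,"ax": 0,"ay": 0,"az": 0},
    {"fingers": 0,"dx": 2.4,"dy": 0.03,"dz": 0,"ax": 0,"ay": 0,"az": 0},
    {"fingers": 0,"dx": 3.2,"dy": 0.04,"dz": 0,"ax": 0,"ay": 0,"az": 0},
    {"fingers": 0,"dx": 4.0,"dy": 0.05,"dz": 0,"ax": 0,"ay": 0,"az": 0}
  ]
}}

```text
t: 8.45
tool_pos: [0.5792, -0.0979, 0.0071]
eef_rot: [-179.8, -0.1, 83.7]
contact_force: [-0.6, -1.4, 0.0]
opening: 0.01
```

```bash
python3 - <<'E'
from h import *
d=cam('wrist'); st(); sp(d); plan(-22.2,-130,7,83.6)
E
```

```text
8.5 pos [ 0.5796 -0.0953  0.0073] rot [-179.85   -0.23   83.85] open 0.004 fence [[ -21.9 -175.9]] F fx,fy,z [[0.  0.5]] -0.9
wood [[ -17.2 -138.9]] [59.6 36.1] ang-fence 0.1
wood [[-142.7  -75.9]] [24.9 38.1] ang-fence -1.2
d cm [ 4.58 -0.01  0.05] a rad [-0.0026 -0.0041  0.0044]
```

Call:
{"api": "jog_arm", "payload": {
  "series": [
    {"fingers": 0,"dx": 0.8,"dy": 0,"dz": 0,"ax": 0,"ay": 0,"az": 0.004},
    {"fingers": 0,"dx": 1.6,"dy": 0.01,"dz": 0,"ax": 0,"ay": 0,"az": 0.004},
    {"fingers": 0,"dx": 2.4,"dy": 0.02,"dz": 0,"ax": 0,"ay": 0,"az": 0.004},
    {"fingers": 0,"dx": 3.2,"dy": 0.03,"dz": 0,"ax": 0,"ay": 0,"az": 0.004},
    {"fingers": 0,"dx": 4.0,"dy": 0.04,"dz": 0,"ax": 0,"ay": 0,"az": 0.004}
  ]
}}

```text
t: 8.92
tool_pos: [0.5842, -0.0546, 0.0074]
eef_rot: [-179.8, -0.2, 83.6]
contact_force: [-1.2, -0.1, -0.5]
opening: 0.005
```

```bash
python3 - <<'E'
from h import *
d=cam('wrist'); st(); sp(d); plan(-22,-90,7,83.6)
cv2.imwrite('pics/w4.png',d['pixels'])
E
```

```text
8.97 pos [ 0.5846 -0.0521  0.0076] rot [-179.86   -0.34   83.76] open 0.005 fence [[ -21.8 -132.4]] F fx,fy,z [[0.6 0.3]] -0.2
wood [[-17.2 -95.4]] [59.7 36.1] ang-fence 0.3
wood [[-143.2  -68.6]] [39.3 38.9] ang-fence 11.5
d cm [ 4.23 -0.01  0.08] a rad [-0.0024 -0.0059  0.0028]
```

View pics/w4.png

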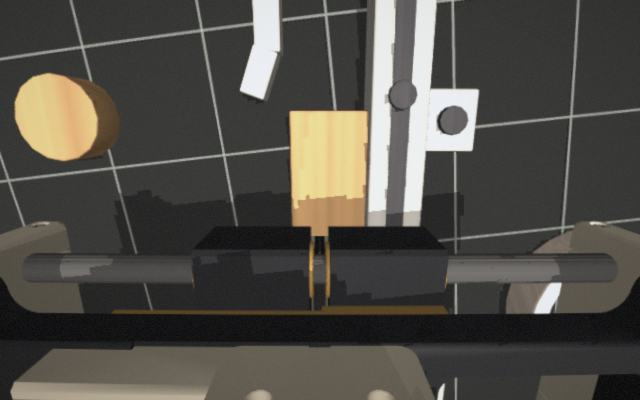

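The spacer at (328,172) is flush on the rail (edge 368 px) and clear of the lip (inner edge 282 px). About 63–65 mm remain.

Call:
{"api": "jog_arm", "payload": {
  "series": [
    {"fingers": 0,"dx": 0.8,"dy": 0,"dz": 0,"ax": 0,"ay": -0.004,"az": 0.003},
    {"fingers": 0,"dx": 1.6,"dy": 0.01,"dz": 0,"ax": 0,"ay": -0.004,"az": 0.003},
    {"fingers": 0,"dx": 2.4,"dy": 0.02,"dz": 0,"ax": 0,"ay": -0.004,"az": 0.003},
    {"fingers": 0,"dx": 3.2,"dy": 0.03,"dz": 0,"ax": 0,"ay": -0.004,"az": 0.003},
    {"fingers": 0,"dx": 4.0,"dy": 0.04,"dz": 0,"ax": 0,"ay": -0.004,"az": 0.003}
  ]
}}

```text
t: 9.38
tool_pos: [0.5894, -0.0115, 0.0078]
eef_rot: [-179.9, -0.1, 83.6]
contact_force: [-0.4, -0.5, 0.4]
opening: 0.003
```

```bash
python3 - <<'E'
from h import *
d=cam('wrist'); st(); sp(d); plan(-21.8,-75,7,83.6)
E
```

```text
9.43 pos [ 0.5896 -0.009   0.008 ] rot [-179.88   -0.21   83.72] open 0.007 fence [[-21.6 -88.9]] F fx,fy,z [[0.2 0.8]] 0.5
wood [[-142.5  -67.4]] [37.2 39.2] ang-fence -43.0
wood [[-17.2 -52.3]] [59.5 36.1] ang-fence 0.1
d cm [ 1.39 -0.02  0.11] a rad [-0.0021 -0.0037  0.002 ]
```

Call:
{"api": "jog_arm", "payload": {
  "series": [
    {"fingers": 0,"dx": 0.5,"dy": 0,"dz": 0.05,"ax": 0,"ay": -0.003,"az": 0.002},
    {"fingers": 0,"dx": 1.0,"dy": 0,"dz": 0.05,"ax": 0,"ay": -0.003,"az": 0.002},
    {"fingers": 0,"dx": 1.3,"dy": 0,"dz": 0.05,"ax": 0,"ay": -0.003,"az": 0.002},
    {"fingers": 0,"dx": 1.5,"dy": 0,"dz": 0.05,"ax": 0,"ay": -0.003,"az": 0.002},
    {"fingers": 0,"dx": 1.6,"dy": 0,"dz": 0.05,"ax": 0,"ay": -0.003,"az": 0.002}
  ]
}}

```text
t: 9.85
tool_pos: [0.5914, 0.0071, 0.0076]
eef_rot: [-179.9, -0.0, 83.6]
contact_force: [0.1, -1.4, 0.7]
opening: 0.002
```

Call:
{"api": "jog_arm", "payload": {
  "series": [
    {"fingers": 0,"dx": 0.1,"dy": 0,"dz": 0,"ax": 0,"ay": 0,"az": 0},
    {"fingers": 0,"dx": 0.2,"dy": 0,"dz": 0,"ax": 0,"ay": 0,"az": 0},
    {"fingers": 0,"dx": 0.2,"dy": 0,"dz": 0,"ax": 0,"ay": 0,"az": 0}
  ]
}}

```text
t: 10.1
tool_pos: [0.5917, 0.009, 0.0076]
eef_rot: [-179.9, -0.0, 83.6]
contact_force: [-0.4, 0.8, -0.1]
opening: 0.004
```

```bash
python3 - <<'E'
from h import *
st()
E
```

```text
10.1 pos [0.5917 0.009  0.0076] rot [-1.7989e+02 -4.0000e-02  8.3590e+01] open 0.004 fence [[-21.6 -70.8]] F fx,fy,z [[-0.5  0.7]] -0.1
```

Call:
{"api": "jog_arm", "payload": {
  "series": [
    {"fingers": 0,"dx": 0.1,"dy": 0,"dz": 0,"ax": 0,"ay": 0,"az": 0},
    {"fingers": 0,"dx": 0.15,"dy": 0,"dz": 0,"ax": 0,"ay": 0,"az": 0},
    {"fingers": 0,"dx": 0.15,"dy": 0,"dz": 0,"ax": 0,"ay": 0,"az": 0}
  ]
}}

```text
t: 10.35
tool_pos: [0.5918, 0.0106, 0.0076]
eef_rot: [-179.9, -0.0, 83.6]
contact_force: [-0.7, -0.3, -0.7]
opening: 0.002
```

Call:
{"api": "jog_arm", "payload": {
  "series": [
    {"fingers": 0,"dx": 0.1,"dy": 0,"dz": 0,"ax": 0,"ay": 0,"az": 0},
    {"fingers": 0,"dx": 0.15,"dy": 0,"dz": 0,"ax": 0,"ay": 0,"az": 0},
    {"fingers": 0,"dx": 0.15,"dy": 0,"dz": 0,"ax": 0,"ay": 0,"az": 0}
  ]
}}

```text
t: 10.6
tool_pos: [0.5919, 0.0109, 0.0075]
eef_rot: [-179.9, 0.0, 83.5]
contact_force: [-0.6, -4.8, 2.0]
opening: 0.004
```

Call:
{"api": "jog_arm", "payload": {
  "series": [
    {"fingers": 0,"dx": 0.1,"dy": 0,"dz": 0,"ax": 0,"ay": 0,"az": 0},
    {"fingers": 0,"dx": 0.1,"dy": 0,"dz": 0,"ax": 0,"ay": 0,"az": 0},
    {"fingers": 0,"dx": 0.1,"dy": 0,"dz": 0,"ax": 0,"ay": 0,"az": 0}
  ]
}}

```text
t: 10.85
tool_pos: [0.5919, 0.0109, 0.0076]
eef_rot: [-179.9, 0.1, 83.5]
contact_force: [-0.8, -4.6, 2.1]
opening: 0.003
```

```bash
python3 - <<'E'
from h import *
d=cam('wrist'); st();sp(d)
E
```

```text
10.9 pos [0.5919 0.0109 0.0076] rot [-1.7986e+02  1.1000e-01  8.3510e+01] open 0.005 fence [[-21.5 -69. ]] F fx,fy,z [[-0.4 -6. ]] 2.7
wood [[-138.5  -58.9]] [20.8 29.5] ang-fence 0.3
wood [[-17.4 -29.7]] [59.3 36. ] ang-fence -0.0
```

The stop stalls the pusher at 5–6 N, and the spacer reads (−17.4, −29.7) mm from the corner at 0.0°. I'll back straight off, lift, and check.

Call:
{"api": "jog_arm", "payload": {
  "series": [
    {"fingers": 0,"dx": -0.5,"dy": 0,"dz": 0,"ax": 0,"ay": 0,"az": 0},
    {"fingers": 0,"dx": -1.5,"dy": 0,"dz": 0,"ax": 0,"ay": 0,"az": 0},
    {"fingers": 0,"dx": -3,"dy": 0,"dz": -2,"ax": 0,"ay": 0,"az": 0},
    {"fingers": 0,"dx": -4,"dy": 0,"dz": -6,"ax": 0,"ay": 0,"az": 0},
    {"fingers": 0,"dx": -5,"dy": 0,"dz": -10,"ax": 0,"ay": 0,"az": 0}
  ]
}}

```text
t: 11.32
tool_pos: [0.5847, -0.0389, 0.107]
eef_rot: [-179.6, 0.0, 83.5]
contact_force: [1.0, 0.1, 0.5]
opening: 0.006
```

Call:
{"api": "jog_arm", "payload": {
  "series": [
    {"fingers": 0,"dx": 0,"dy": 0,"dz": -1,"ax": 0,"ay": 0,"az": 0},
    {"fingers": 0,"dx": 0,"dy": 0,"dz": -1,"ax": 0,"ay": 0,"az": 0},
    {"fingers": 0,"dx": 0,"dy": 0,"dz": -1,"ax": 0,"ay": 0,"az": 0},
    {"fingers": 0,"dx": 0,"dy": 0,"dz": -1,"ax": 0,"ay": 0,"az": 0}
  ]
}}

```text
t: 11.65
tool_pos: [0.5837, -0.0386, 0.1157]
eef_rot: [-179.5, 0.0, 83.6]
contact_force: [-0.5, 0.3, -0.5]
opening: 0.004
```

```bash
python3 - <<'E'
from h import *
d=cam('wrist'); st(); sp(d); cv2.imwrite('pics/w5.png',d['pixels'])
t=cam('top'); o=np.load('top0.npy',allow_pickle=True).item(); print('top'); sp(t)
df=cv2.absdiff(t['pixels'],o['pixels']).max(2); cv2.imwrite('pics/top1.png',t['pixels'])
E
```

```text
11.7 pos [ 0.5834 -0.0384  0.1153] rot [-179.46    0.     83.58] open 0.002 fence [[ -24.4 -118.9]] F fx,fy,z [[-0.5 -0.2]] -0.1
wood [[-143.1  -68.6]] [40.4 39.3] ang-fence 11.4
wood [[-17.5 -30.1]] [60.  36.4] ang-fence -0.1
top
wood [[-449.7  701.9]] [306.   81.8] ang-fence 6.7
wood [[  14.4 -458.5]] [69.4 36.3] ang-fence 5.7
wood [[-18.4 -29.1]] [60.2 37.8] ang-fence -0.5
wood [[-62.4 634.8]] [222.8 351.6] ang-fence 7.0
wood [[381.9  27.6]] [1797.6  270.3] ang-fence 5.7
```

View pics/w5.png

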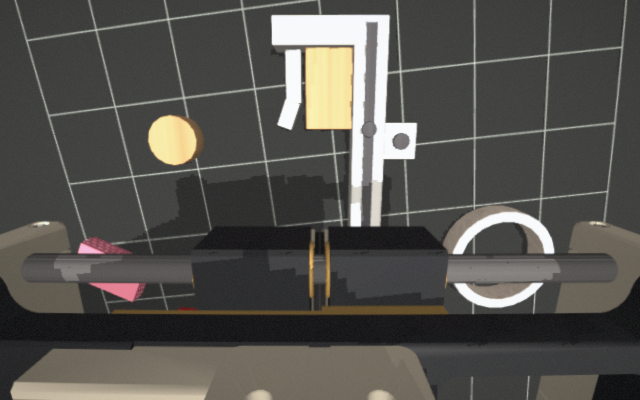

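View pics/top1.png

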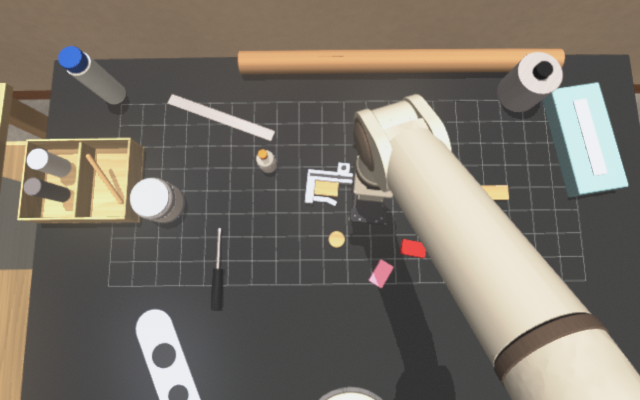

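The wrist view shows the spacer at (329,88) seated square: right edge on the rail at 353 px, top edge on the stop at 47 px, lip clear on the left. The top view shows the puck, red, pink, bottle, tin and driver at their starting pixels. Handing in.

```bash
python3 - <<'E'
from h import *
print(env.job_done()); st()
E
```

```text
the job is handed in; nothing more can be done
None
the job is handed in; nothing more can be done
```

The spacer is seated square in the corner pocket, touching both the fence and the end stop, and I handed the job in at about 11.7 s of robot time. I pushed it flat onto the rail with two open fingertips until contact read about 5 N. Then I slid it along the rail with the closed fingertips flat against its rear face, until the stop gave about 5–6 N. I backed straight off and lifted clear before handing in.

**Last checks:**
- **Seating:** the wrist camera put the spacer's centre at (−17.5, −30.1) mm from the corner at −0.1°, against the ideal (−18, −30) mm. The top camera read (−18.4, −29.1) mm at −0.5°. The two differ by about 1 mm, which is within the 2 mm calibration.
- **Kept against the rail:** between slide moves the wrist readings stayed at 17.2–17.4 mm from the rail and within 0.3° of it.
- **Other objects:** the puck, red and pink blocks, tape, bottle, tin and driver showed no movement in the last pictures. The arm hid the yellow block and part of the long spacer in the last top view, so I couldn't check them, but nothing went near either.

**One thing went wrong:** my first 90° turn of the gripper ran into joint 7's range limit (−147°). I turned the other way instead; this happened in free air and touched nothing.

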